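# Start the sander's clamp screw, then hold the dead-man lever half way

### The arm

A 6-joint arm with a two-finger parallel gripper is mounted at the origin on the work surface. World frame = base frame: x ahead of the robot, y to its left, z up, the work surface at z = 0. Lengths are in m, angles in rad, forces in N, time in s.
With the tool pointing down it reaches from about 0.25 to 0.775 m from the base axis. Payload 8.9 kg.
Tool frame: the origin (TCP) lies at the very end of the fingers, on their centre line; the grasp point (between the pads) lies 19 mm behind it; z points along the fingers, y is the line along which they close (so a half turn about z gives the same grasp; the last joint's range is limited). The gripper opens to 85 mm and grips with 20 to 120 N. Pads are 22 mm wide; open, the fingers measure 114 mm over their backs; the gripper's body (76 mm by 85 mm) begins 54 mm behind the grasp point. The pads swing forward as they close: fully open they stand 13 mm farther back than shut.
Start: joints at [-1.245, 0.291, -0.153, 1.127, 0, 1.431], TCP at [0.235, -0.469, 0.231] pointing down, gripper open.
Joint ranges: [-2.52, 2.52], [-0.91, 1.74], [-1.3, 1.37], [-1.96, 2.02], [-1.52, 1.47], [-3.14, 3.14]. Speed limits (rad/s): [2.22, 2.22, 2.79, 3.14, 3.14, 3.14].

### API

Orientations are given as a unit quaternion [x, y, z, w].
In Python, from rig import r gives the robot as it stands.
- The arm moves only by the tool servo_tool, never from a script. Its argument "increments" is a list of rows, each a list of 6 numbers: the shift along the tool's x, y, z each as a share of 0.12 m, from -1 to 1, then the turn, a rotation vector about the tool's x, y, z each as a share of 180 degrees, from -1 to 1. A call has 1 to 12 rows; each row is the pose to reach, as a shift and turn from the pose commanded when the call began, along the tool's axes at that moment, turning the shorter way round; what a row does not reach only later rows make up. A row lasts 1/8 s, in which the tool goes at most 62.5 mm and 10.7 degrees, less where a joint would pass 70% of its speed; a pose out of reach is approached as far as the arm can. A call with a number of a shift or a turn outside -1 to 1 is refused whole. A call with a gripper value outside its range is refused whole. "jaw" is the opening, from -1 (shut) to 1 (fully open), set as the call begins (left out, the last holds). The fingers move at their own pace and stop on an object; "force" is the grip in N (left out, the last holds). Time passes only in rows, so rows that repeat a pose let the fingers close. It gives the time, the measured TCP pose, the force, the opening and the grip force at its end, in the units of the state.
- r.sense(): the state, without advancing time (a new reading comes with each control period).
- r.get_image(name): name is "side" or "top" or "wrist"; returns (picture, depth): 400x640x3 uint8, blue, green, red; 400x640 float32, m along the optical axis (not along the pixel's ray), 0 where there is no reading.
- r.camera_params(name): a dict with "vertical_fov" (degrees; the focal length in pixels is half the picture's height over the tangent of half this angle, whatever the lens; pixels are square), "cx", "cy" (the principal point, pixels), "dist" ([k1, k2, p1, p2, k3] as OpenCV has them; the pictures are not rectified), "R" (3x3) and "t" (3): a world point X has camera coordinates R X + t. Camera axes: x right, y down, z forward; pixel columns grow to the right and rows downward; lengths in m; the calibration is good to about 2 mm. A picture is of the moment at which its call begins: read the wrist's pose just before it. camera_params takes no time and is no camera call; for the wrist camera it gives the pose at the moment of the call.
- r.hand_in(): hands the job in; it is judged then, once.
The state is a dict: "t": time; "joint_pos": joint angles; "qd": joint speeds; "joint_efforts": joint torques, N m; "tcp_pos": TCP position; "orientation": TCP orientation; "force": force on the tool from outside, world axes, zero at the start; "torque": the same for the moment, N m; "opening": finger opening in m; "grip_force": force on a finger pad.
Only numpy, scipy, OpenCV 4.12 (cv2) and the standard library are available. Lean on these libraries where they do the work, as an engineer would, in place of code of your own. Each camera call takes 0.05 s, during which the arm holds its last target. There are 200 camera calls.

### The job

Make the upside-down sander ready and run it slowly: press the captive clamp knob fully down first, then, keeping it down, turn it about a quarter turn clockwise (seen from above) so its thread starts. Only after that press the spring-loaded dead-man lever half way, until its paddle is level with the top of the little steel post beside it, never far beyond (that is full speed), and keep it there: hold steady for at least two seconds and finish your program still holding it. Leave the filler tin, the sanding block and the screwdriver alone.

Things in the scene. Friction and masses are not known exactly. Their poses are not given: they have to be found in the camera images.
- clampstand: wooden base 130 x 300 x 16 mm fixed to the bench (x -65 to 65, y -65 to 235 mm), with an upside-down orbital sander (disc 125 mm across, facing up, top at 138 mm) and an aluminium column, 40 mm across, 70 mm high, that carries the clamp knob. Origin: on the bench on the column's axis; z up; the sander's axis is 140 mm along +y, its black dust spout points along +x
- clampknob_grip (a point): grip point on the black bar knob over the column: on the turning axis, 108 mm above the bench at rest. Bar 52 mm long (this point's x), 14 mm wide (its y), 26 mm high: its underside 16 mm below this point, its top 10 mm above. Under it a round hub 26 mm across, 8 mm high; the column's top is 38 mm below this point at rest. Turns and sinks with the knob
- clampscrew (a joint): how far the knob and its captive screw are pushed down (m): 0 at rest (up), 0.008 fully down. About 5 N friction and no spring: it stays where it is put
- clampknob (a joint): turn of the knob (rad), 0 at the start, grows clockwise seen from above, stops at 1.9; light friction (0.06 N m), stays where it is left. Turning it more than 0.35 while it is not pushed down at least 5 mm cross-threads it and fails the job
- switchbox: dead-man switch box fixed to the bench. Wooden base 12 mm thick, x -55 to 155, y -60 to 60 mm; grey box x 70 to 140 mm, 42 mm high; lever hinge along y at x 100 mm, height 60 mm, between steel cheeks 75 mm high. Origin: on the bench under the paddle; z up. A steel post 12 mm across at x 0, y +48 mm: its top, 66 mm above the bench, marks the paddle top's half-way height
- paddle_top (a point): centre of the top of the black rubber paddle (44 mm along the lever by 40 mm, 12 mm thick) at the lever's free end, about 100 mm from the hinge; 91 mm above the bench at rest, 66 mm half way, 41 mm fully down. At rest the top slopes 0.25 rad, higher towards -x; half way it is level. This point's axes match the switch box's at rest and turn with the lever
- paddle: the moving lever with its paddle; origin on its hinge axis, 60 mm above the bench; steel arm 18 mm wide running to -x
- runlever (a joint): dead-man lever angle (rad): 0 at rest (up), 0.25 half way (paddle level), 0.5 fully down. Springs back: at the paddle about 4.5 N starts it, 9 N holds it half way, 13.5 N fully down
- fillertin: closed wood-filler tin, 70 mm across, 60 mm high, loose, a bystander; origin centre of underside
- sandblock: hand sanding block, wood on cork, 66 x 100 x 31 mm, loose, a bystander; origin centre of underside
- screwdriver: screwdriver 190 mm long lying on the bench, loose, a bystander; its x along the shaft; origin near its middle
There are look-alikes about, which are no part of the job. Leave any yellow look-alike of the switchbox alone.

How it is judged:
On the way, in this order (a step that is already met when the one before it is completed fails the run):
1. the knob is pushed down (value of joint clampscrew above 0.006 m and value of joint clampknob below 0.5 rad), for 0.1 s.
2. the knob, still down, is turned a quarter turn clockwise (value of joint clampscrew above 0.006 m and value of joint clampknob above 1.2 rad), for 0.2 s.
3. the dead-man lever is held half way for two seconds (value of joint runlever between 0.18 and 0.32 rad and contact force between any of the fingers, the arm and paddle above 2 N), for 1.8 s.
At the end, for the whole second after the job is handed in: the knob is down (over 5 mm of its 8) and turned at least 1.2 rad clockwise; the robot itself still presses the paddle (over 2 N) and holds the lever still at 0.18 to 0.32 rad, half way being 0.25 (paddle top within about 7 mm of the post's top) (all of step 3 and value of joint clampscrew above 0.005 m and value of joint clampknob above 1.2 rad and velocity of joint runlever between -0.1 and 0.1 rad/s); the arm keeps its last pose, push and grip.
It fails at once if the knob is turned (over 0.35 rad) without being pushed down 5 mm (value of joint clampknob above 0.35 rad and value of joint clampscrew below 0.005 m).
It fails at once if the lever is pressed (over 0.1 rad) before the knob has been turned (value of joint runlever above 0.1 rad and value of joint clampknob below 1.2 rad).
It fails at once if the lever is pressed far beyond half way (over 0.42 rad) (value of joint runlever above 0.42 rad).
It fails at once if a bystander is moved more than 30 mm (distance of any of fillertin, sandblock, screwdriver from where it was at the start of the episode above 0.03 m).
It also fails if it takes over 58 s, if anything falls off the work surface, if the arm or the gripper's body presses on something with over 40 N, if the wrist force passes 120 N, or if a joint passes its speed limit or range.

## Working session

There is one attempt and no reset: what is moved stays moved. The work goes in short steps, Python scripts to look and compute and a tool call to move; the robot and the scene stay as the last step left them, time stands still between calls to the robot, and variables do not carry over. Pictures are saved under pics/ and viewed, at most 10 in all, crops included, and the job is handed in when it is done.

Besides the shell and the picture viewer there is one more tool, called after "Request:" by a JSON object that holds its "method" and its "body". servo_tool: Moves the arm, as the interface text tells. Its arguments: {"type":"object","properties":{"increments":{"type":"array","items":{"type":"array","items":{"type":"number","minimum":-1,"maximum":1}}},"jaw":{"type":"number"},"force":{"type":"number"}},"required":["increments"]}

```bash
ls; mkdir -p pics; cat > h.py <<'E'
import numpy as np, cv2
from rig import r
def K(p):
    f=200/np.tan(np.radians(p["vertical_fov"])/2)
    return np.array([[f,0,p["cx"]],[0,f,p["cy"]],[0,0,1]])
def pts(p,uv,depth=None,z=None):
    uv=np.asarray(uv,float).reshape(-1,1,2)
    n=cv2.undistortPoints(uv,K(p),np.array(p["dist"])).reshape(-1,2)
    d=np.c_[n,np.ones(len(n))]; R=np.array(p["R"]); t=np.array(p["t"])
    if depth is not None: return (d*np.asarray(depth).reshape(-1,1)-t)@R
    D=d@R; C=-R.T@t
    return C+D*((np.asarray(z)-C[2])/D[:,2]).reshape(-1,1)
def cloud(p,dep):
    v,u=np.mgrid[0:400,0:640]
    X=pts(p,np.c_[u.ravel(),v.ravel()],dep.ravel()).reshape(400,640,3)
    X[dep<=0]=np.nan
    return X
def proj(p,X):
    return cv2.projectPoints(np.asarray(X,float).reshape(-1,1,3),cv2.Rodrigues(np.array(p["R"]))[0],np.array(p["t"]),K(p),np.array(p["dist"]))[0].reshape(-1,2)
E
python3 - <<'E'
from h import *
print(r.sense())
for n in("top","side"):
    p=r.camera_params(n);im,d=r.get_image(n);cv2.imwrite(f"pics/{n}0.png",im);np.savez(f"{n}0.npz",im=im,d=d)
    print(n,p,(d>0).mean())
E
```

```text
pics
{'t': 0.0, 'joint_pos': array([-1.24529266e+00,  2.91288058e-01, -1.54095684e-01,  1.12670074e+00,
       -1.30456509e-05,  1.43152275e+00]), 'qd': array([ 0.0015604 ,  0.00119563,  0.00021433,  0.00101553, -0.00305413,
        0.00095709]), 'joint_efforts': array([-5.46217620e-05, -5.37147045e+01,  3.31374657e+01,  1.58619712e-02,
       -1.62632919e-04,  4.11482475e-06]), 'tcp_pos': array([ 0.23519265, -0.46889743,  0.2307397 ]), 'orientation': array([ 9.73118863e-01,  2.30302549e-01, -6.63812578e-05, -6.40680956e-04]), 'force': array([0.53154273, 0.63710213, 0.34544938]), 'torque': array([ 0.04155622, -0.03343827,  0.00043825]), 'grip_force': 0.0, 'opening': 0.0854294660224327}
top {'vertical_fov': 57.66296858059276, 'cx': 327.3355866970715, 'cy': 199.54948660497877, 'dist': array([-0.03487669,  0.        ,  0.        ,  0.        ,  0.        ]), 'R': array([[-0.01424959, -0.99989559, -0.00239836],
       [-0.99701797,  0.01439044, -0.07581612],
       [ 0.07584271,  0.00131086, -0.99711893]]), 't': array([0.00737855, 0.55555131, 0.96735896])} 0.995921875
side {'vertical_fov': 51.22161201000934, 'cx': 325.47750844074056, 'cy': 200.68888951456805, 'dist': array([-0.07330433,  0.        ,  0.        ,  0.        ,  0.        ]), 'R': array([[-0.99725914, -0.06966926, -0.02490768],
       [-0.01380848,  0.50598749, -0.86243028],
       [ 0.07268786, -0.85972255, -0.50556267]]), 't': array([0.56712357, 0.06728084, 0.83754533])} 0.99591796875
```

View pics/top0.png

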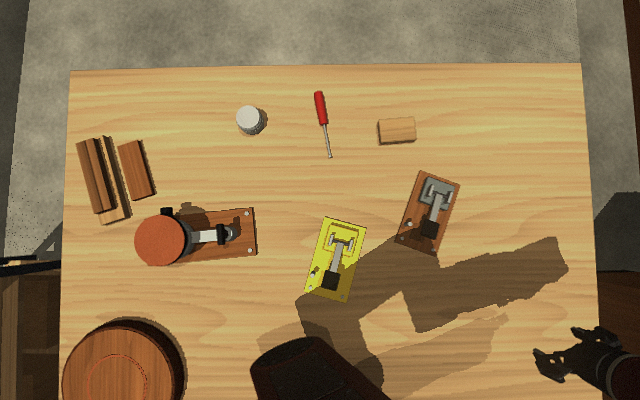

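View pics/side0.png

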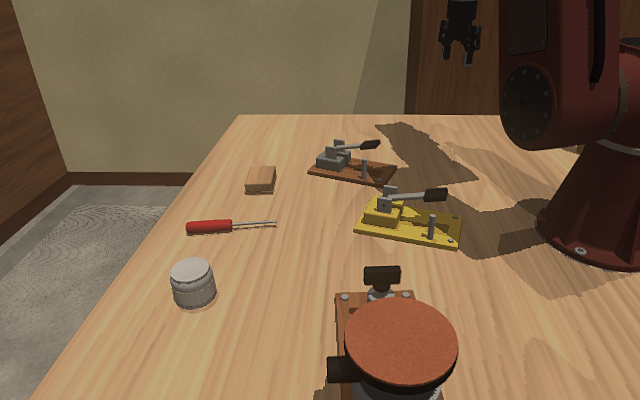

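Top view: knob is the black bar at (223,234), with the sander disc at (160,240) and its spout at (168,212). The unpainted switch box has its paddle at (430,228) and post at (408,223). Look-alikes are the yellow switch box with paddle at (331,281), plus the dark spout for the knob. Bystanders are the tin (250,120), screwdriver (322,125) and block (397,130). In the side view the knob is at (382,275), the real paddle at (370,145) and the yellow one at (435,195).

```bash
python3 - <<'E'
from h import *
# regions in world: first approx from top rays
pt=r.camera_params("top");ps=r.camera_params("side")
print(pts(pt,[(223,234),(430,228),(408,223),(160,240),(331,281)],z=[.108,.091,.066,.138,.09]))
C={}
for n,p in(("top",pt),("side",ps)):
    z=np.load(f"{n}0.npz");X=cloud(p,z["d"]);im=z["im"];C[n]=(X,im)
    V=im.max(2)
    for nm,c,lo,hi in(("knob",pts(pt,[(223,234)],z=.11)[0],.095,.13),("paddle",pts(pt,[(430,228)],z=.09)[0],.07,.11)):
        m=(np.hypot(X[...,0]-c[0],X[...,1]-c[1])<.06)&(X[...,2]>lo)&(X[...,2]<hi)&(V<70)
        m=m.astype(np.uint8);k,l,s,ce=cv2.connectedComponentsWithStats(m)
        for i in range(1,k):
            if s[i,4]<20: continue
            P=X[l==i]; h=P[P[:,2]>np.percentile(P[:,2],30)] if nm=="knob" else P
            uv=ce[i]; rc=cv2.minAreaRect(P[:,:2].astype(np.float32)*1000)
            print(n,nm,s[i],uv.round(1),"mean",P.mean(0).round(4),"zpct",np.percentile(P[:,2],[5,50,95]).round(4),"rect",np.round(rc[0],1),np.round(rc[1],1),round(rc[2],1))
        # print post
    # steel post near the switchbox (66 mm)
    c=pts(pt,[(408,223)],z=.066)[0]
    m=(np.hypot(X[...,0]-c[0],X[...,1]-c[1])<.02)&(X[...,2]>.055)&(X[...,2]<.075)
    print(n,"post",m.sum(),X[m].mean(0))
im=C["top"][1];a=cv2.resize(im[190:280,130:270],None,fx=4,fy=4,interpolation=cv2.INTER_CUBIC)
b=cv2.resize(im[160:260,385:475],None,fx=3.6,fy=3.6,interpolation=cv2.INTER_CUBIC)
o=np.zeros((724,800,3),np.uint8)[:400];o=np.zeros((600,800,3),np.uint8)
o[:360,:560]=a; o[:360,:][:, :0]; bb=cv2.resize(b,(236,262)); o[:262,562:798]=bb
S=C["side"][1];c1=cv2.resize(S[255:310,330:440],None,fx=4,fy=4,interpolation=cv2.INTER_CUBIC);o[362:582,:440]=c1
c2=cv2.resize(S[130:195,300:405],None,fx=3.3,fy=3.3,interpolation=cv2.INTER_CUBIC);o[362:362+c2.shape[0],445:445+c2.shape[1]]=c2
cv2.imwrite("pics/crop0.png",o)
E
```

```text
[[ 0.46729606  0.25846072  0.108     ]
 [ 0.47469868 -0.2581941   0.091     ]
 [ 0.48832764 -0.20847165  0.066     ]
 [ 0.45517788  0.40209841  0.138     ]
 [ 0.34666733 -0.00691052  0.09      ]]
top knob [216 224   9  21 156] [220.3 233.8] mean [0.468  0.2632 0.1146] zpct [0.1005 0.1176 0.1204] rect [467.3 265.4] [50.2 13.8] 4.8
top paddle [421 219  18  21 265] [429.5 228.9] mean [ 0.4725 -0.257   0.0908] zpct [0.0855 0.0908 0.0958] rect [ 472.8 -258.7] [38.7 44. ] 68.9
top post 20 [ 0.48698496 -0.21262619  0.06462473]
side knob [364 266  37  19 647] [381.7 274.7] mean [0.468  0.272  0.1099] zpct [0.0967 0.1115 0.1184] rect [468.1 268.7] [50.1 15.4] 4.6
side paddle [351 140  29  10 149] [368.7 144.5] mean [ 0.4756 -0.2473  0.0881] zpct [0.0758 0.0893 0.0953] rect [ 484.7 -259. ] [36.8 68.8] 62.9
side post 30 [ 0.48706238 -0.20850433  0.06204946]
```

View pics/crop0.png

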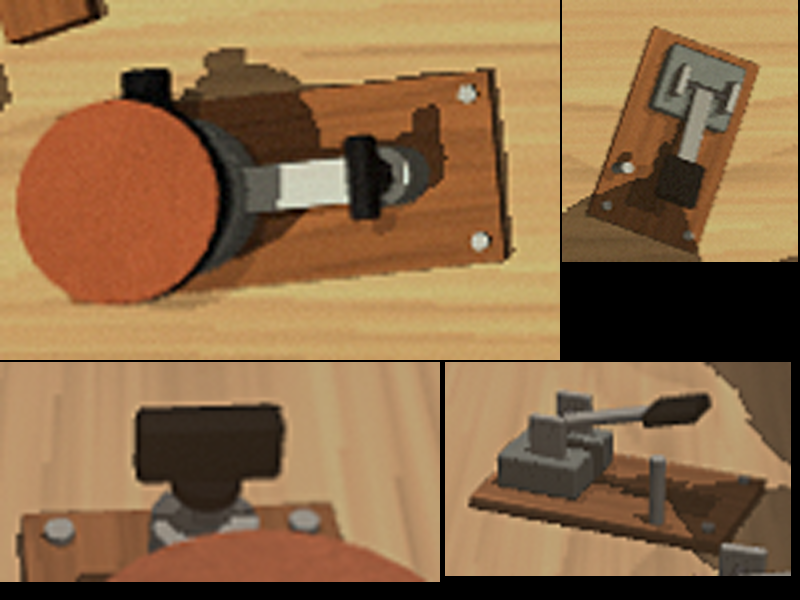

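Crops confirm the choice: the black bar over the column (top crop ~(365,178)), and the unpainted box whose paddle is at (680,183) with its steel post at (627,167). Next I refine the knob top face and check clearances.

```bash
python3 - <<'E'
from h import *
for n in("top","side"):
    p=r.camera_params(n);z=np.load(f"{n}0.npz");X=cloud(p,z["d"]);V=z["im"].max(2)
    near=np.hypot(X[...,0]-.4675,X[...,1]-.266)<.05
    m=near&(X[...,2]>.114)&(X[...,2]<.124)&(V<70)
    P=X[m];rc=cv2.minAreaRect(P[:,:2].astype(np.float32)*1000);print(n,m.sum(),P.mean(0).round(4),rc)
    # two-view check: centroid pixel ray at z .118
    v,u=np.nonzero(m);print(" ray@.118",pts(p,[(u.mean(),v.mean())],z=.118).round(4))
    s=(abs(X[...,0]-.462)<.015)&(V>90)
    for y in np.arange(.23,.36,.02):
        q=s&(abs(X[...,1]-y)<.008); print("  y",round(y,2),q.sum(),np.percentile(X[q][:,2],[10,50,90]).round(3) if q.sum() else "")
    w=(np.hypot(X[...,0]-.473,X[...,1]+.257)<.03)&(X[...,2]>.082)&(X[...,2]<.1)&(V<80)
    P=X[w];print(" paddle",w.sum(),P.mean(0).round(4)); A=np.c_[P[:,:2],np.ones(len(P))];c=np.linalg.lstsq(A,P[:,2],rcond=None)[0];print(" slope",c[:2],np.hypot(*c[:2]))
E
```

```text
top 114 [0.4679 0.2647 0.1181] ((467.4757080078125, 265.4930725097656), (49.77025604248047, 13.725090026855469), 4.5634307861328125)
 ray@.118 [[0.4679 0.2647 0.118 ]]
  y 0.23 65 [0.015 0.017 0.019]
  y 0.25 52 [0.018 0.069 0.073]
  y 0.27 6 [0.078 0.118 0.119]
  y 0.29 38 [0.067 0.069 0.071]
  y 0.31 72 [0.065 0.068 0.07 ]
  y 0.33 60 [0.067 0.069 0.071]
  y 0.35 110 [0.068 0.138 0.14 ]
 paddle 262 [ 0.4723 -0.2571  0.0909]
 slope [-0.19494573  0.05411069] 0.202316100382404
side 267 [0.4679 0.2694 0.1172] ((468.1016845703125, 268.4557189941406), (50.17525863647461, 15.012941360473633), 5.019718170166016)
 ray@.118 [[0.468  0.2704 0.118 ]]
  y 0.23 0 
  y 0.25 3 [0.069 0.069 0.07 ]
  y 0.27 59 [0.069 0.07  0.09 ]
  y 0.29 0 
  y 0.31 0 
  y 0.33 0 
  y 0.35 169 [0.137 0.138 0.139]
 paddle 131 [ 0.4721 -0.2464  0.0898]
 slope [-0.18874803 -0.05866735] 0.19765544537611923
```

```bash
cat >> h.py <<'E'
from scipy.spatial.transform import Rotation as Ro
def togo(target,yaw,pos=None,q=None):
    """shares to reach target, tool down with tool-x yaw"""
    s=r.sense()
    pos=s["tcp_pos"] if pos is None else pos; R0=Ro.from_quat(s["orientation"] if q is None else q)
    R1=Ro.from_euler("z",yaw)*Ro.from_euler("x",np.pi)
    return np.r_[R0.inv().apply(np.asarray(target)-pos)/.12,(R0.inv()*R1).as_rotvec()/np.pi].round(4),R1.as_quat()
E
python3 - <<'E'
from h import *
s=r.sense();p0=s["tcp_pos"];q=s["orientation"];p=p0;T=np.array([.468,.2665,.2307])
for k in range(1,8):
    t=p0+(T-p0)*k/7; a,q2=togo(t,.4648+2.764*k/7,p,q);print(a);p,q=t,q2
E
```

```text
[ 6.402e-01 -6.584e-01  1.000e-03 -4.000e-04 -1.000e-04 -1.257e-01]
[ 8.442e-01 -3.615e-01  1.000e-04  0.000e+00  0.000e+00 -1.257e-01]
[ 9.183e-01 -8.900e-03  1.000e-04 -0.000e+00  0.000e+00 -1.257e-01]
[ 8.510e-01  3.450e-01  1.000e-04  0.000e+00  0.000e+00 -1.257e-01]
[ 6.528e-01  6.458e-01  1.000e-04 -0.000e+00  0.000e+00 -1.257e-01]
[ 3.542e-01  8.473e-01  1.000e-04  0.000e+00  0.000e+00 -1.257e-01]
[ 1.000e-03  9.183e-01  1.000e-04 -0.000e+00  0.000e+00 -1.257e-01]
```

Request:
{"method": "servo_tool", "body": {"increments": [[0.64,-0.66,0,0,0,-0.126],[0.64,-0.66,0,0,0,-0.126],[0.64,-0.66,0,0,0,-0.126]], "jaw": 0.2}}

```text
t: 0.48
tcp_pos: [0.2689, -0.3612, 0.2313]
orientation: [0.908, 0.42, 0.0, -0.001]
force: [-0.2, -1.0, -0.2]
opening: 0.0512
grip_force: 0.0
```

Request:
{"method": "servo_tool", "body": {"increments": [[0.84,-0.36,0,0,0,-0.126],[0.84,-0.36,0,0,0,-0.126],[0.84,-0.36,0,0,0,-0.126]]}}

```text
t: 0.85
tcp_pos: [0.3018, -0.2576, 0.2313]
orientation: [0.808, 0.59, 0.0, -0.0]
force: [-0.2, -0.0, 0.8]
opening: 0.0511
grip_force: 0.0
```

Request:
{"method": "servo_tool", "body": {"increments": [[0.92,-0.01,0,0,0,-0.126],[0.92,-0.01,0,0,0,-0.126],[0.92,-0.01,0,0,0,-0.126]]}}

```text
t: 1.23
tcp_pos: [0.3351, -0.1529, 0.2314]
orientation: [0.676, 0.737, 0.0, 0.0]
force: [-0.8, -0.2, 0.3]
opening: 0.0514
grip_force: 0.0
```

Request:
{"method": "servo_tool", "body": {"increments": [[0.85,0.34,0,0,0,-0.126],[0.85,0.34,0,0,0,-0.126],[0.85,0.34,0,0,0,-0.126]]}}

```text
t: 1.6
tcp_pos: [0.3678, -0.0484, 0.2313]
orientation: [0.518, 0.855, -0.0, 0.0]
force: [0.5, 0.0, -0.5]
opening: 0.0515
grip_force: 0.0
```

Request:
{"method": "servo_tool", "body": {"increments": [[0.65,0.65,0,0,0,-0.126],[0.65,0.65,0,0,0,-0.126],[0.65,0.65,0,0,0,-0.126]]}}

```text
t: 1.98
tcp_pos: [0.4017, 0.0563, 0.2311]
orientation: [0.341, 0.94, -0.0, 0.0]
force: [0.1, 0.2, 0.5]
opening: 0.0516
grip_force: 0.0
```

Request:
{"method": "servo_tool", "body": {"increments": [[0.35,0.85,0,0,0,-0.126],[0.35,0.85,0,0,0,-0.126],[0.35,0.85,0,0,0,-0.126]]}}

```text
t: 2.35
tcp_pos: [0.4353, 0.1611, 0.2309]
orientation: [0.15, 0.989, -0.0, 0.0]
force: [-0.3, -0.7, -0.7]
opening: 0.0512
grip_force: 0.0
```

Request:
{"method": "servo_tool", "body": {"increments": [[0,0.92,0,0,0,-0.126],[0,0.92,0,0,0,-0.126],[0,0.92,0,0,0,-0.126],[0,0.92,0,0,0,-0.126]]}}

```text
t: 2.85
tcp_pos: [0.4669, 0.2643, 0.231]
orientation: [-0.045, 0.999, -0.001, -0.0]
force: [0.5, -0.6, 0.4]
opening: 0.0514
grip_force: 0.0
```

```bash
python3 - <<'E'
from h import *
p=r.camera_params("wrist");im,d=r.get_image("wrist");cv2.imwrite("pics/w1.png",im);s=r.sense();print(s["joint_pos"].round(3),s["tcp_pos"])
X=cloud(p,d);V=im.max(2)
m=(np.hypot(X[...,0]-.4675,X[...,1]-.266)<.05)&(X[...,2]>.112)&(X[...,2]<.124)
P=X[m];rc=cv2.minAreaRect(P[:,:2].astype(np.float32)*1000);print(m.sum(),P.mean(0).round(4),rc)
print(togo([.468,.2665,.15],.085+np.pi)[0])
E
```

```text
[ 3.790e-01  3.130e-01 -1.220e-01  1.136e+00 -1.000e-03  2.900e-01] [0.4667374  0.26431096 0.23115094]
794 [0.4663 0.2651 0.1177] ((467.4539794921875, 265.2237243652344), (50.86551284790039, 13.725311279296875), 5.964859962463379)
[-1.250e-02  1.780e-02  6.762e-01 -3.000e-04 -2.000e-04  1.300e-03]
```

View pics/w1.png

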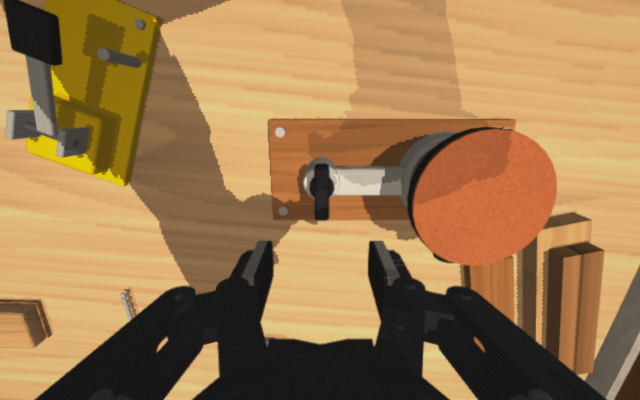

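Wrist view: bar at (321,190) between the fingers' line, agreeing with both fixed views (0.4675, 0.2655, top 0.118). Descending.

Request:
{"method": "servo_tool", "body": {"increments": [[-0.008,0.012,0.35,0,0,0.002],[-0.008,0.012,0.7,0,0,0.002],[-0.008,0.012,0.7,0,0,0.002]]}}

```text
t: 3.28
tcp_pos: [0.4653, 0.2656, 0.1453]
orientation: [-0.042, 0.999, -0.001, -0.003]
force: [0.0, 0.7, 0.0]
opening: 0.0517
grip_force: 0.0
```

Request:
{"method": "servo_tool", "body": {"increments": [[0,0,0.2,0,0,0],[0,0,0.42,0,0,0],[0,0,0.42,0,0,0],[0,0,0.42,0,0,0]]}}

```text
t: 3.78
tcp_pos: [0.4684, 0.268, 0.0989]
orientation: [-0.043, 0.999, 0.0, 0.001]
force: [0.5, -0.5, 0.3]
opening: 0.0512
grip_force: 0.0
```

Request:
{"method": "servo_tool", "body": {"increments": [[0,0,0,0,0,0],[0,0,0,0,0,0],[0,0,0,0,0,0],[0,0,0,0,0,0],[0,0,0,0,0,0],[0,0,0,0,0,0]], "jaw": -1, "force": 50}}

```text
t: 4.53
tcp_pos: [0.468, 0.266, 0.0975]
orientation: [-0.043, 0.999, -0.002, 0.001]
force: [1.9, -12.3, 4.9]
opening: 0.0127
grip_force: 53.4
```

Request:
{"method": "servo_tool", "body": {"increments": [[0,0,0.02,0,0,0],[0,0,0.04,0,0,0],[0,0,0.055,0,0,0],[0,0,0.07,0,0,0],[0,0,0.075,0,0,0],[0,0,0.075,0,0,0]]}}

```text
t: 5.28
tcp_pos: [0.4681, 0.2661, 0.0901]
orientation: [-0.043, 0.999, -0.002, 0.001]
force: [-3.7, -13.8, 23.3]
opening: 0.0131
grip_force: 56.3
```

Request:
{"method": "servo_tool", "body": {"increments": [[0,0,0.01,0,0,0],[0,0,0.02,0,0,0],[0,0,0.02,0,0,0]]}}

```text
t: 5.65
tcp_pos: [0.4683, 0.2662, 0.0898]
orientation: [-0.043, 0.999, -0.002, 0.002]
force: [-10.4, -17.1, 49.5]
opening: 0.0127
grip_force: 59.8
```

```bash
python3 - <<'E'
from h import *
im,d=r.get_image("side");p=r.camera_params("side");cv2.imwrite("pics/s2.png",cv2.resize(im[180:320,290:470],None,fx=4,fy=4,interpolation=cv2.INTER_CUBIC))
X=cloud(p,d)
m=(abs(X[...,0]-.468)<.03)&(abs(X[...,1]-.270)<.012)&(im.max(2)<80)
# bar ends beyond the pads
for lo,hi in((.442,.454),(.482,.494)):
    q=m&(X[...,0]>lo)&(X[...,0]<hi); print(q.sum(),np.percentile(X[q][:,2],[2,50,90,98]).round(4))
E
```

```text
154 [0.0696 0.1036 0.3721 0.3742]
239 [0.0637 0.1054 0.1885 0.195 ]
```

View pics/s2.png

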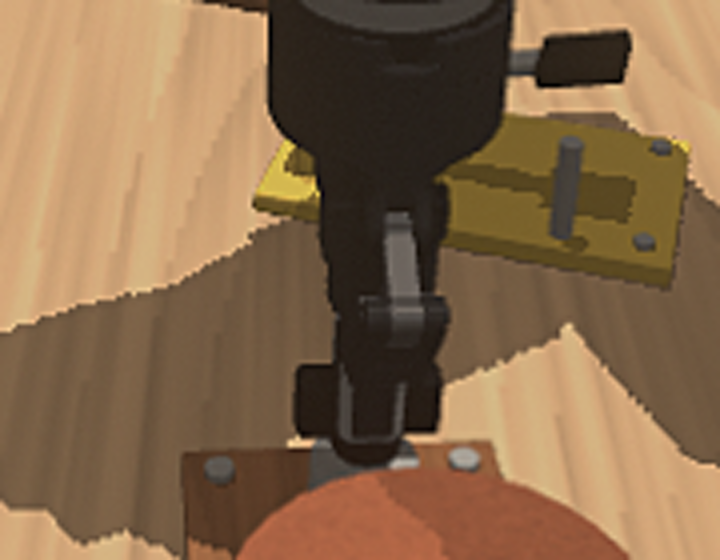

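The bar (crop ~(367,400)) is gripped and about 5 px lower than at rest, with the contact rigid, so the knob is at its stop. Now turn.

Request:
{"method": "servo_tool", "body": {"increments": [[0,0,-0.01,0,0,0.04],[0,0,-0.015,0,0,0.08],[0,0,-0.015,0,0,0.125],[0,0,-0.015,0,0,0.17],[0,0,-0.015,0,0,0.215],[0,0,-0.015,0,0,0.26],[0,0,-0.015,0,0,0.305],[0,0,-0.015,0,0,0.35],[0,0,-0.015,0,0,0.395],[0,0,-0.015,0,0,0.44],[0,0,-0.015,0,0,0.48],[0,0,-0.015,0,0,0.49]]}}

```text
t: 7.2
tcp_pos: [0.4681, 0.2655, 0.09]
orientation: [0.665, 0.747, -0.001, 0.003]
force: [-5.8, -18.0, 30.5]
opening: 0.0128
grip_force: 57.3
```

Request:
{"method": "servo_tool", "body": {"increments": [[0,0,0,0,0,0],[0,0,0,0,0,0],[0,0,0,0,0,0],[0,0,0,0,0,0]]}}

```text
t: 7.7
tcp_pos: [0.4681, 0.2654, 0.09]
orientation: [0.664, 0.747, -0.001, 0.003]
force: [-6.0, -16.8, 30.5]
opening: 0.0127
grip_force: 57.3
```

```bash
python3 - <<'E'
from h import *
s=r.sense();print(s["joint_pos"].round(3),s["tcp_pos"],s["force"],s["torque"],s["opening"]);q=s["orientation"];print(np.degrees(2*np.arctan2(q[1],q[0])))
E
```

```text
[ 0.384  0.436 -0.337  0.796 -0.006  1.837] [0.4681053  0.265443   0.09002179] [ -6.00352838 -16.82896323  30.45718467] [-3.80407968  1.22254231 -0.10653214] 0.012718772980453747
96.73723013570472
```

Request:
{"method": "servo_tool", "body": {"increments": [[0,0,0,0,0,0],[0,0,0,0,0,0],[0,0,0,0,0,0],[0,0,0,0,0,0]], "jaw": 0.2}}

```text
t: 8.2
tcp_pos: [0.4671, 0.2682, 0.0871]
orientation: [0.664, 0.748, -0.0, -0.0]
force: [0.3, -0.0, 0.1]
opening: 0.0514
grip_force: 0.0
```

Request:
{"method": "servo_tool", "body": {"increments": [[0,0,-0.15,0,0,0],[0,0,-0.45,0,0,0],[0,0,-0.8,0,0,0],[0,0,-1,0,0,0],[0,0,-1,0,0,0],[0,0,-1,0,0,0]]}}

```text
t: 8.95
tcp_pos: [0.4667, 0.2679, 0.2064]
orientation: [0.664, 0.748, -0.001, -0.0]
force: [-0.8, 0.7, 0.3]
opening: 0.0513
grip_force: 0.0
```

```bash
python3 - <<'E'
from h import *
for n in("side","wrist"):
    im,d=r.get_image(n);p=r.camera_params(n);X=cloud(p,d)
    m=(np.hypot(X[...,0]-.4679,X[...,1]-.2665)<.035)&(X[...,2]>.10)&(X[...,2]<.124)
    P=X[m];print(n,m.sum(),np.percentile(P[:,2],[5,50,95]).round(4),cv2.minAreaRect(P[:,:2].astype(np.float32)*1000))
s=r.sense();print(s["tcp_pos"],s["joint_pos"].round(3))
# path to above the paddle: yaw goal unchanged options
p0=s["tcp_pos"];q=s["orientation"];y0=2*np.arctan2(q[1],q[0])
T=np.array([.4727,-.258,.20]);y1=y0+0.0
p=p0
for k in range(1,6):
    t=p0+(T-p0)*k/5;a,q=togo(t,y0,p,q);print(a);p=t
E
```

```text
side 306 [0.1016 0.1092 0.1109] ((467.2642822265625, 267.9629211425781), (14.424619674682617, 52.691383361816406), 6.419439315795898)
wrist 908 [0.1073 0.1098 0.111 ] ((468.0332946777344, 265.1486511230469), (13.550872802734375, 51.32307052612305), 7.040519714355469)
[0.46651816 0.26780543 0.20605744] [ 0.385  0.332 -0.163  1.078 -0.     1.837]
[-8.713e-01 -9.400e-02  1.080e-02 -7.000e-04  2.000e-04  0.000e+00]
[-0.8713 -0.094   0.0101  0.      0.      0.    ]
[-0.8713 -0.094   0.0101  0.      0.      0.    ]
[-0.8713 -0.094   0.0101  0.      0.      0.    ]
[-0.8713 -0.094   0.0101  0.      0.      0.    ]
```

Knob top is now at 0.110 (8 mm down), and the bar has turned about 88°. Moving to above the paddle with the jaw shut.

Request:
{"method": "servo_tool", "body": {"increments": [[-0.44,-0.05,0,0,0,0],[-0.87,-0.09,0.01,0,0,0],[-0.87,-0.09,0.01,0,0,0]], "jaw": -1}}

```text
t: 9.43
tcp_pos: [0.4684, 0.1604, 0.2052]
orientation: [0.665, 0.747, -0.001, -0.0]
force: [-0.5, 0.7, 0.6]
opening: 0.0002
grip_force: 0.0
```

Request:
{"method": "servo_tool", "body": {"increments": [[-0.44,-0.05,0,0,0,0],[-0.87,-0.09,0.01,0,0,0],[-0.87,-0.09,0.01,0,0,0]]}}

```text
t: 9.8
tcp_pos: [0.4705, 0.0561, 0.2042]
orientation: [0.665, 0.747, -0.0, -0.0]
force: [0.3, 1.1, 0.7]
opening: 0.0003
grip_force: 0.0
```

Request:
{"method": "servo_tool", "body": {"increments": [[-0.44,-0.05,0,0,0,0],[-0.87,-0.1,0.01,0,0,0],[-0.87,-0.1,0.01,0,0,0]]}}

```text
t: 10.18
tcp_pos: [0.4713, -0.0484, 0.2031]
orientation: [0.665, 0.747, -0.0, -0.0]
force: [0.5, 0.8, 0.2]
opening: -0.0001
grip_force: 0.0
```

Request:
{"method": "servo_tool", "body": {"increments": [[-0.44,-0.05,0,0,0,0],[-0.87,-0.1,0.01,0,0,0],[-0.87,-0.1,0.01,0,0,0]]}}

```text
t: 10.55
tcp_pos: [0.4721, -0.1531, 0.2019]
orientation: [0.665, 0.747, -0.0, -0.0]
force: [-0.7, 0.5, -0.9]
opening: 0.0
grip_force: 0.0
```

Request:
{"method": "servo_tool", "body": {"increments": [[-0.44,-0.05,0,0,0,0],[-0.87,-0.09,0.01,0,0,0],[-0.87,-0.09,0.01,0,0,0],[-0.87,-0.09,0.01,0,0,0]]}}

```text
t: 11.05
tcp_pos: [0.4736, -0.2549, 0.2009]
orientation: [0.663, 0.748, 0.0, -0.001]
force: [0.6, 0.3, -0.1]
opening: -0.0002
grip_force: 0.0
```

```bash
python3 - <<'E'
from h import *
o=[]
for n in("side","wrist","top"):
    im,d=r.get_image(n);p=r.camera_params(n);X=cloud(p,d);cv2.imwrite(f"pics/{n}3.png",im)
    m=(np.hypot(X[...,0]-.473,X[...,1]+.257)<.035)&(X[...,2]>.083)&(X[...,2]<.1)&(im.max(2)<75)
    P=X[m];print(n,m.sum(),P.mean(0).round(4),cv2.minAreaRect(P[:,:2].astype(np.float32)*1000)) if m.sum()>5 else print(n,0)
    m=(np.hypot(X[...,0]-.487,X[...,1]+.211)<.015)&(X[...,2]>.06)&(X[...,2]<.072)
    print(" post",m.sum(),np.percentile(X[m],[50],axis=0).round(4) if m.sum() else "")
s=r.sense();print(s["tcp_pos"],s["joint_pos"].round(3),s["opening"],s["force"])
print(togo([.4727,-.2575,.1],np.radians(96.7))[0])
E
```

```text
side 130 [ 0.472  -0.2463  0.0899] ((473.1973571777344, -252.73391723632812), (38.29590606689453, 42.3117790222168), 69.41436004638672)
 post 19 [[ 0.4871 -0.2091  0.0647]]
wrist 1920 [ 0.4725 -0.258   0.0911] ((472.9534912109375, -259.84649658203125), (40.413963317871094, 43.666263580322266), 68.82697296142578)
 post 127 [[ 0.4873 -0.2137  0.066 ]]
top 264 [ 0.4724 -0.2571  0.0911] ((472.7054443359375, -258.46258544921875), (38.8070182800293, 44.045875549316406), 67.70455169677734)
 post 19 [[ 0.4858 -0.2128  0.0655]]
[ 0.47358144 -0.255105    0.20130275] [-0.63   0.334 -0.173  1.064  0.     0.819] -0.00013392665864878282 [0.22079675 0.07962467 0.86478489]
[-1.940e-02 -9.600e-03  8.442e-01 -0.000e+00 -2.000e-04  1.400e-03]
```

View pics/wrist3.png

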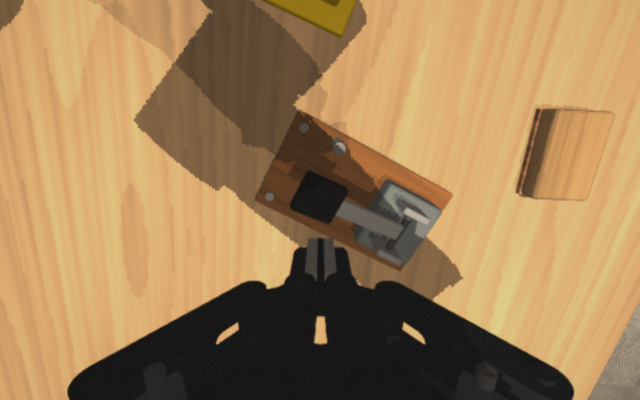

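Wrist view: unpainted box paddle at (320,197), post at (340,148), and the sanding block well clear at (568,153). The paddle centre is (0.4725,-0.258,0.091). Descend to just above it.

Request:
{"method": "servo_tool", "body": {"increments": [[-0.02,-0.01,0.3,0,0,0],[-0.02,-0.01,0.6,0,0,0],[-0.02,-0.01,0.83,0,0,0],[-0.02,-0.01,0.83,0,0,0],[-0.02,-0.01,0.83,0,0,0]]}}

```text
t: 11.82
tcp_pos: [0.4731, -0.2593, 0.1029]
orientation: [0.663, 0.748, 0.0, 0.001]
force: [-0.5, -0.3, 0.2]
opening: -0.0001
grip_force: 0.0
```

Request:
{"method": "servo_tool", "body": {"increments": [[0,0,0.02,0,0,0],[0,0,0.04,0,0,0],[0,0,0.06,0,0,0],[0,0,0.08,0,0,0],[0,0,0.1,0,0,0],[0,0,0.12,0,0,0],[0,0,0.12,0,0,0]]}}

```text
t: 12.7
tcp_pos: [0.4723, -0.2595, 0.0872]
orientation: [0.664, 0.748, -0.0, -0.0]
force: [-2.4, -0.3, 5.7]
opening: 0.0002
grip_force: 2.1
```

Request:
{"method": "servo_tool", "body": {"increments": [[0,0,0.02,0,0,0],[0,0,0.04,0,0,0],[0,0,0.06,0,0,0],[0,0,0.08,0,0,0],[0,0,0.1,0,0,0],[0,0,0.12,0,0,0],[0,0,0.12,0,0,0],[0,0,0.12,0,0,0]]}}

```text
t: 13.7
tcp_pos: [0.4718, -0.2593, 0.073]
orientation: [0.664, 0.748, -0.0, -0.0]
force: [-5.1, 0.9, 7.4]
opening: -0.0002
grip_force: 3.4
```

Request:
{"method": "servo_tool", "body": {"increments": [[0,0,0.02,0,0,0],[0,0,0.04,0,0,0],[0,0,0.055,0,0,0],[0,0,0.055,0,0,0],[0,0,0.055,0,0,0]]}}

```text
t: 14.32
tcp_pos: [0.4716, -0.2591, 0.0664]
orientation: [0.664, 0.748, -0.0, -0.001]
force: [-5.0, 1.0, 7.4]
opening: 0.0002
grip_force: 4.2
```

```bash
python3 - <<'E'
from h import *
for n in("side","top"):
    im,d=r.get_image(n);p=r.camera_params(n);X=cloud(p,d)
    m=(np.hypot(X[...,0]-.468,X[...,1]+.257)<.035)&(X[...,2]>.045)&(X[...,2]<.08)&(im.max(2)<75)
    print(n,m.sum(),np.percentile(X[m][:,2],[5,50,90,95]).round(4))
    if n=="side": cv2.imwrite("pics/s4.png",cv2.resize(im[90:200,290:410],None,fx=5,fy=5,interpolation=cv2.INTER_CUBIC))
s=r.sense();print(s["t"],s["tcp_pos"],s["force"])
E
```

```text
side 176 [0.0577 0.066  0.0744 0.0772]
top 142 [0.0617 0.0664 0.0689 0.0746]
14.425 [ 0.47160322 -0.25914793  0.06641783] [-4.65015863  1.74933487  8.42901917]
```

View pics/s4.png

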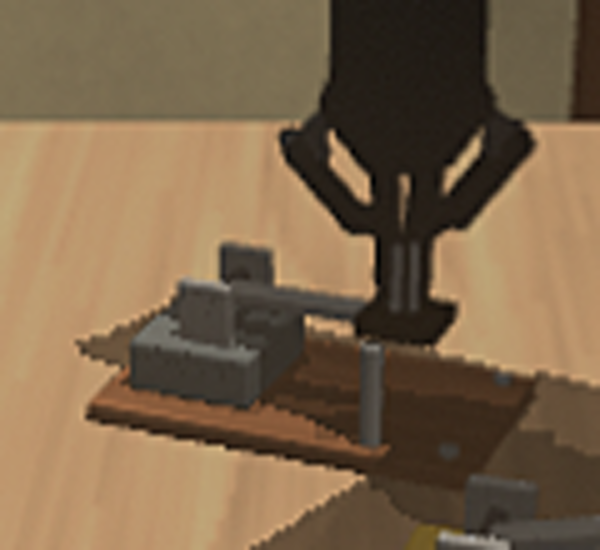

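The shut fingers press the paddle (crop ~(405,315)), which is now level. Its top measures 0.066, equal to the post top. Hold for over two seconds, then hand in.

Request:
{"method": "servo_tool", "body": {"increments": [[0,0,0,0,0,0],[0,0,0,0,0,0],[0,0,0,0,0,0],[0,0,0,0,0,0],[0,0,0,0,0,0],[0,0,0,0,0,0],[0,0,0,0,0,0],[0,0,0,0,0,0],[0,0,0,0,0,0],[0,0,0,0,0,0],[0,0,0,0,0,0],[0,0,0,0,0,0]]}}

```text
t: 15.92
tcp_pos: [0.4716, -0.2591, 0.0664]
orientation: [0.664, 0.748, -0.0, -0.001]
force: [-5.0, 1.4, 8.6]
opening: 0.0001
grip_force: 4.2
```

Request:
{"method": "servo_tool", "body": {"increments": [[0,0,0,0,0,0],[0,0,0,0,0,0],[0,0,0,0,0,0],[0,0,0,0,0,0],[0,0,0,0,0,0],[0,0,0,0,0,0],[0,0,0,0,0,0],[0,0,0,0,0,0],[0,0,0,0,0,0],[0,0,0,0,0,0],[0,0,0,0,0,0],[0,0,0,0,0,0]]}}

```text
t: 17.42
tcp_pos: [0.4716, -0.2592, 0.0664]
orientation: [0.664, 0.748, -0.0, -0.001]
force: [-5.4, 1.8, 8.6]
opening: -0.0002
grip_force: 4.2
```

```bash
python3 -c "
from rig import r
s=r.sense();print(s['t'],s['tcp_pos'],s['force']);print(r.hand_in())"
```

```text
17.425 [ 0.47160188 -0.25915419  0.06639713] [-5.37247079  1.80763863  8.60857316]
the job is handed in; nothing more can be done
None
```

I pressed the knob down 8 mm, turned it about 88° clockwise, then held the dead-man lever half way for about 3 s (paddle top measured level with the post, 66 mm) and handed in at 17.4 s still holding it; the hand-in call returned no verdict.

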